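Count the three full wheel cases into the order tray

ROBOT

A 6-joint arm with a two-finger parallel gripper is mounted at the origin on the work surface. World frame = base frame: x ahead of the robot, y to its left, z up, the work surface at z = 0. Lengths are in m, angles in rad, forces in N, time in s.
With the tool pointing down it reaches from about 0.3 to 0.85 m from the base axis. Payload 4.2 kg.
Tool frame: the origin (TCP) lies on the centre line of the jaws, within the pads' length; the fingertips stand 11 mm ahead of it and the grasp point (between the pads) lies 8 mm behind it (robot.finger_overhang is the z of the fingertips in the tool frame, in m); z points along the fingers, y is the line along which they close (so a half turn about z gives the same grasp; the last joint's range is limited). The gripper opens to 91 mm and grips with 3 to 60 N. Pads are 32 mm wide; open, the fingers measure 118 mm over their backs; the gripper's body (76 mm by 178 mm) begins 60 mm behind the grasp point.
Start: joints at [1.256, 0.32, 1.565, -0, 1.257, -0.02], TCP at [0.167, 0.55, 0.225] pointing down, gripper open.
Joint ranges: [-3.11, 3.11], [-0.84, 2.01], [0.21, 2.61], [-1.34, 4.49], [0.05, 2.63], [-2.56, 2.56]. Speed limits (rad/s): [2.57, 2.57, 3.14, 3.14, 3.14, 3.14].

INTERFACE

Orientations are given as a unit quaternion [x, y, z, w].
In Python, from plant import robot, vision, sign_off gives the robot as it stands. The module is installed in compiled form; this text tells all that it offers.
- The arm moves only by the tool jog_arm, never from a script. Its argument "series" is a list of rows, each a list of 7 numbers: the turn, a rotation vector about the tool's x, y, z each as a share of 180 degrees, from -1 to 1, then the shift along the tool's x, y, z each as a share of 120 mm, from -1 to 1, then the finger opening in mm, from 0 to 91.2. In form: [[ax, ay, az, tx, ty, tz, fingers], ...]. A call has 1 to 12 rows; each row shifts and turns the commanded pose from where the row before left it, along the tool's axes as they then stand; what a row does not reach is not made up. A row lasts 1/12 s, in which the tool goes at most 41.7 mm and 7.16 degrees, less where a joint would pass 70% of its speed; a pose out of reach is approached as far as the arm can. A call with a number of a shift or a turn outside -1 to 1 is refused whole. A call with a gripper value outside its range is refused whole. The fingers move at their own pace and stop on an object; "grip_force" is the grip in N (left out, the last holds). Time passes only in rows, so rows that do not move let the fingers close. It gives the time, the measured TCP pose, the force, the opening and the grip force at its end, in the units of the state.
- robot.get_obs(): the state, without advancing time (a new reading comes with each control period).
- vision.read_camera(name): name is "scene" or "top"; returns a dict with "pixels" (420x560x3 uint8, red, green, blue), "range_z" (420x560 float32, m along the optical axis (not along the pixel's ray), 0 where there is no reading), "fx", "fy", "cx", "cy" (pixels), "k1" (the pictures are not rectified: a ray, as slopes to the right and down, at radius r is drawn at 1 + k1 r^2 times it, then the intrinsics apply), "rvec" (rotation vector, rad) and "tvec" (3), from world to camera coordinates, as OpenCV has them. Camera axes: x right, y down, z forward; pixel columns grow to the right and rows downward; lengths in m; the calibration is good to about 2 mm. A picture is of the moment at which its call begins.
- sign_off(): hands the job in; it is judged then, once.
The state is a dict: "time_s": time; "qpos": joint angles; "joint_vel": joint speeds; "joint_torque": joint torques, N m; "tcp_pos": TCP position; "tool_rot": TCP orientation; "ft_force": force on the tool from outside, world axes, zero at the start; "torque": the same for the moment, N m; "grip_width": finger opening in m; "gripper_force": force on a finger pad.
Only numpy, scipy, OpenCV 4.12 (cv2) and the standard library are available. Lean on these libraries where they do the work, as an engineer would, in place of code of your own. Each camera call takes 0.05 s, during which the arm holds its last target. There are 200 camera calls.

TASK

Five closed grinding-wheel cases stand on the black mat, but only three still have their heavy steel wheel inside: tell them by their weight. Stand the three full cases in the wooden order tray and return each of the two empty ones to the dish of its own lid colour on the rack, setting every case down gently and upright. Do not tip a case over, and leave the small bottle and the screwdriver where they are.

Things in the scene. Friction and masses are not known exactly. Their poses are not given: they have to be found in the camera images.
- case_red: closed grey wheel case with a red lid, 50 x 50 mm square and 42 mm high, upright on the mat. Origin: centre of its underside, z up, x and y along its sides. Alike but for the lid. Three of the five hold a steel wheel, two a card blank, never seen, drawn afresh each time. Weight 220 to 325 g with wheel, 50 to 80 g without.
- case_blue: closed grey wheel case with a blue lid, 50 x 50 mm square and 42 mm high, upright on the mat. Origin: centre of its underside, z up, x and y along its sides. Alike but for the lid. Three of the five hold a steel wheel, two a card blank, never seen, drawn afresh each time. Weight 220 to 325 g with wheel, 50 to 80 g without.
- case_yellow: closed grey wheel case with a yellow lid, 50 x 50 mm square and 42 mm high, upright on the mat. Origin: centre of its underside, z up, x and y along its sides. Alike but for the lid. Three of the five hold a steel wheel, two a card blank, never seen, drawn afresh each time. Weight 220 to 325 g with wheel, 50 to 80 g without.
- case_green: closed grey wheel case with a green lid, 50 x 50 mm square and 42 mm high, upright on the mat. Origin: centre of its underside, z up, x and y along its sides. Alike but for the lid. Three of the five hold a steel wheel, two a card blank, never seen, drawn afresh each time. Weight 220 to 325 g with wheel, 50 to 80 g without.
- case_white: closed grey wheel case with a white lid, 50 x 50 mm square and 42 mm high, upright on the mat. Origin: centre of its underside, z up, x and y along its sides. Alike but for the lid. Three of the five hold a steel wheel, two a card blank, never seen, drawn afresh each time. Weight 220 to 325 g with wheel, 50 to 80 g without.
- slot_red: red square shallow dish, 66 mm outside, 60 mm inside, fixed on the rack: the home of the case with the red lid. Origin: centre of its underside (4 mm above the table), z up, x and y along its sides; its floor is 2 mm above the origin, its rim 6 mm. Five dishes in a row along y, 69 mm apart, order changes. A case fits any way round.
- slot_blue: blue square shallow dish, 66 mm outside, 60 mm inside, fixed on the rack: the home of the case with the blue lid. Origin: centre of its underside (4 mm above the table), z up, x and y along its sides; its floor is 2 mm above the origin, its rim 6 mm. Five dishes in a row along y, 69 mm apart, order changes. A case fits any way round.
- slot_yellow: yellow square shallow dish, 66 mm outside, 60 mm inside, fixed on the rack: the home of the case with the yellow lid. Origin: centre of its underside (4 mm above the table), z up, x and y along its sides; its floor is 2 mm above the origin, its rim 6 mm. Five dishes in a row along y, 69 mm apart, order changes. A case fits any way round.
- slot_green: green square shallow dish, 66 mm outside, 60 mm inside, fixed on the rack: the home of the case with the green lid. Origin: centre of its underside (4 mm above the table), z up, x and y along its sides; its floor is 2 mm above the origin, its rim 6 mm. Five dishes in a row along y, 69 mm apart, order changes. A case fits any way round.
- slot_white: white square shallow dish, 66 mm outside, 60 mm inside, fixed on the rack: the home of the case with the white lid. Origin: centre of its underside (4 mm above the table), z up, x and y along its sides; its floor is 2 mm above the origin, its rim 6 mm. Five dishes in a row along y, 69 mm apart, order changes. A case fits any way round.
- tray: the order tray: open light wooden tray, 84 mm (its x) by 226 mm (its y) outside, walls 4 mm thick and 10 mm high, fixed. Origin: centre of its underside on the table; its floor is 4 mm above the origin. Room for three cases in a row along its y, about 70 mm apart.
- mat: thin black rubber mat, 200 mm (x) by 320 mm (y), 2 mm thick, fixed; the five cases and the small bottle stand on it about 95 to 100 mm apart. It and the tray lie one on the left, one on the right; which is which changes. Origin: centre of its underside.
- bottle: small bottle, 28 mm across, 58 mm high, on the mat among the cases; leave it. Origin: centre of its underside
- driver: screwdriver, 170 mm long, lying along its x on the right; leave it. Origin: under the middle of it
Mind the look-alikes: they are no part of the job. Leave any pink look-alike of the case_green alone.

How it is judged:
At the end, for the whole second after the job is handed in: The three cases with a wheel stand on the tray floor (centres within 18 mm of its long middle line, 90 mm along it; each presses over 1.35 N); the two empty ones stand in their own colour dish (within 8 mm, down on its floor, 0.15 to 1.35 N); all upright within 0.06 rad and at rest (((x of case_red in the frame of tray between -0.018 and 0.018 m and y of case_red in the frame of tray between -0.09 and 0.09 m and z of case_red in the frame of tray between 0 and 0.009 m and contact force between case_red and tray above 1.35 N) or (horizontal distance between case_red and slot_red below 0.008 m and contact force between case_red and slot_red between 0.15 and 1.35 N and z of case_red in the frame of slot_red between -0.002 and 0.006 m)) and angle between each of case_red, case_blue, case_yellow, case_green, case_white's own z axis and vertical below 0.06 rad and linear speed of each of case_red, case_blue, case_yellow, case_green, case_white below 0.03 m/s and ((x of case_blue in the frame of tray between -0.018 and 0.018 m and y of case_blue in the frame of tray between -0.09 and 0.09 m and z of case_blue in the frame of tray between 0 and 0.009 m and contact force between case_blue and tray above 1.35 N) or (horizontal distance between case_blue and slot_blue below 0.008 m and contact force between case_blue and slot_blue between 0.15 and 1.35 N and z of case_blue in the frame of slot_blue between -0.002 and 0.006 m)) and ((x of case_yellow in the frame of tray between -0.018 and 0.018 m and y of case_yellow in the frame of tray between -0.09 and 0.09 m and z of case_yellow in the frame of tray between 0 and 0.009 m and contact force between case_yellow and tray above 1.35 N) or (horizontal distance between case_yellow and slot_yellow below 0.008 m and contact force between case_yellow and slot_yellow between 0.15 and 1.35 N and z of case_yellow in the frame of slot_yellow between -0.002 and 0.006 m)) and ((x of case_green in the frame of tray between -0.018 and 0.018 m and y of case_green in the frame of tray between -0.09 and 0.09 m and z of case_green in the frame of tray between 0 and 0.009 m and contact force between case_green and tray above 1.35 N) or (horizontal distance between case_green and slot_green below 0.008 m and contact force between case_green and slot_green between 0.15 and 1.35 N and z of case_green in the frame of slot_green between -0.002 and 0.006 m)) and ((x of case_white in the frame of tray between -0.018 and 0.018 m and y of case_white in the frame of tray between -0.09 and 0.09 m and z of case_white in the frame of tray between 0 and 0.009 m and contact force between case_white and tray above 1.35 N) or (horizontal distance between case_white and slot_white below 0.008 m and contact force between case_white and slot_white between 0.15 and 1.35 N and z of case_white in the frame of slot_white between -0.002 and 0.006 m))); the robot touches nothing.
It fails at once if a case is tipped over (angle between any of case_red, case_blue, case_yellow, case_green, case_white's own z axis and vertical above 0.6 rad).
It fails at once if a case is dropped or knocked about: faster than 0.6 m/s within 30 mm of the table ((linear speed of case_red above 0.6 m/s and height (world z) of case_red below 0.03 m) or (linear speed of case_blue above 0.6 m/s and height (world z) of case_blue below 0.03 m) or (linear speed of case_yellow above 0.6 m/s and height (world z) of case_yellow below 0.03 m) or (linear speed of case_green above 0.6 m/s and height (world z) of case_green below 0.03 m) or (linear speed of case_white above 0.6 m/s and height (world z) of case_white below 0.03 m)).
It fails at once if the bottle or the screwdriver is moved more than 30 mm (distance of any of bottle, driver from where it was at the start of the episode above 0.03 m).
It also fails if it takes over 70 s, if anything falls off the work surface, if the arm or the gripper's body presses on something with over 40 N, if the wrist force passes 120 N, or if a joint passes its speed limit or range.

## Working session

There is one attempt and no reset: what is moved stays moved. The work goes in short steps, Python scripts to look and compute and a tool call to move; the robot and the scene stay as the last step left them, time stands still between calls to the robot, and variables do not carry over. Pictures are saved under pics/ and viewed, at most 10 in all, crops included, and the job is handed in when it is done.

Besides the shell and the picture viewer there is one more tool, called after "Request:" as a command line: name --pt "numbers of a row" for each row, then --argument value for the rest. jog_arm: Moves the arm, as the interface text tells. Its arguments: {"type":"object","properties":{"series":{"type":"array"},"grip_force":{"type":"number"}},"required":["series"]}

```bash
mkdir -p pics
python3 - <<'E'
from plant import robot, vision
import cv2,numpy as np
o=robot.get_obs()
for k,v in o.items(): print(k,np.round(v,4))
for n in("scene","top"):
    c=vision.read_camera(n); cv2.imwrite(f"pics/{n}0.png",c["pixels"][...,::-1])
    np.savez(f"{n}.npz",**c); print(n,[c[k] for k in("fx","fy","cx","cy","k1","rvec","tvec")])
E
```

```text
time_s 0.0
qpos [ 1.256   0.3203  1.5657 -0.      1.2574 -0.02  ]
joint_vel [-0.0011  0.0001  0.002  -0.0002  0.0002  0.0005]
joint_torque [-3.00000e-04 -4.12454e+01 -2.31976e+01  7.26000e-02  4.58000e-02
 -1.00000e-04]
tcp_pos [0.1669 0.5498 0.2241]
tool_rot [ 1.468e-01  9.892e-01 -9.000e-04 -1.000e-04]
ft_force [ 0.2268 -0.268  -0.1629]
torque [-0.0107 -0.0156 -0.0077]
gripper_force 0.0
grip_width 0.091
scene [398.37355751023443, 398.37355751023443, 277.7440199335011, 209.5517911429764, -0.0021744224014669175, array([ 0.72204361,  2.438494  , -1.35329496]), array([ 0.42708428, -0.1032976 ,  1.40579623])]
top [422.0540042395305, 422.0540042395305, 282.94242842650954, 201.32581787506706, -0.08863672307569019, array([ 2.1859487 , -2.18110763,  0.06151289]), array([-0.04682428,  0.48430881,  1.2651923 ])]
```

View pics/top0.png

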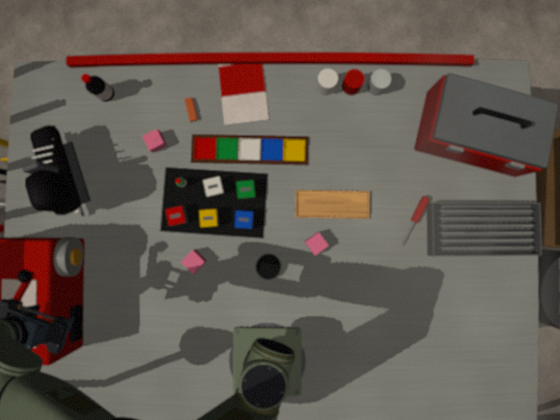

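View pics/scene0.png

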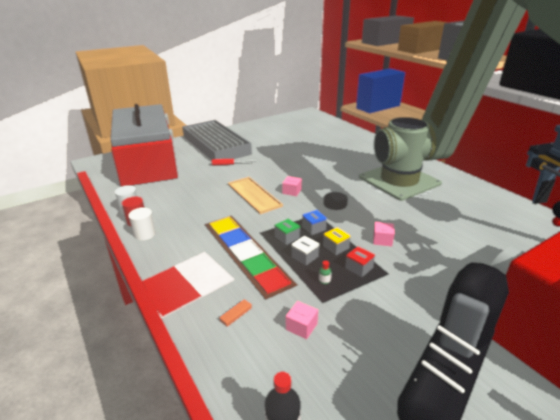

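Top view: the mat holds red (176,216), yellow (208,218), blue (244,219), white (213,186), green (246,189) and the bottle (180,182). The rack, left to right, is red, green, white, blue, yellow along row ~150, and the tray is at (334,204). The scene view shows all of these too. Pink look-alikes lie off the mat.

```bash
cat > h.py <<'E'
import numpy as np, cv2
from plant import robot, vision
def load(n): return dict(np.load(f"{n}.npz"))
def ray(c,uv):
    uv=np.atleast_2d(uv).astype(float)
    s=(uv-[c["cx"],c["cy"]])/[c["fx"],c["fy"]]; p=s.copy()
    for _ in range(8): p=s/(1+c["k1"]*(p**2).sum(1,keepdims=True))
    R=cv2.Rodrigues(c["rvec"])[0]
    return -R.T@c["tvec"], np.c_[p,np.ones(len(p))]@R
def plane(c,uv,z):
    o,d=ray(c,uv); return o+d*((z-o[2])/d[:,2])[:,None]
def tri(c1,u1,c2,u2):
    (o1,d1),(o2,d2)=ray(c1,u1),ray(c2,u2); d1,d2=d1[0],d2[0]
    t=np.linalg.lstsq(np.c_[d1,-d2],o2-o1,rcond=None)[0]
    a,b=o1+t[0]*d1,o2+t[1]*d2; return (a+b)/2,np.linalg.norm(a-b)
def project(c,P):
    R=cv2.Rodrigues(c["rvec"])[0]; q=np.atleast_2d(P)@R.T+c["tvec"]; s=q[:,:2]/q[:,2:]
    return s*(1+c["k1"]*(s**2).sum(1,keepdims=True))*[c["fx"],c["fy"]]+[c["cx"],c["cy"]]
def cmask(c,name):
    h=cv2.cvtColor(c["pixels"],cv2.COLOR_RGB2HSV).astype(int); H,S,V=h[...,0],h[...,1],h[...,2]
    if name=="white": m=(S<50)&(V>165)
    else:
        lo,hi={"red":(173,186),"green":(50,85),"blue":(105,125),"yellow":(20,34)}[name]
        HH=np.where(H<10,H+180,H) if name=="red" else H
        m=(HH>=lo)&(HH<=hi)&(S>130)&(V>60)
    return m.astype(np.uint8)
def blobs(c,name,amin=25):
    n,l,st,ce=cv2.connectedComponentsWithStats(cmask(c,name))
    out=[]
    for i in range(1,n):
        if st[i,4]>=amin:
            k=cv2.findContours((l==i).astype(np.uint8),cv2.RETR_EXTERNAL,cv2.CHAIN_APPROX_NONE)[0][0]
            out.append((ce[i],st[i,4],k))
    return out
E
python3 - <<'E'
from h import *
np.set_printoptions(precision=4,suppress=True)
t,s=load("top"),load("scene")
for n in("red","green","white","blue","yellow"):
    for nm,c in(("top",t),("scn",s)):
        for ce,a,k in blobs(c,n):
            u,v=ce
            if nm=="top" and not(150<u<320 and 130<v<245): continue
            if nm=="scn" and not(200<u<400 and 195<v<300): continue
            P=plane(c,k[:,0,:],0.044); r=cv2.minAreaRect((P[:,:2]*1000).astype(np.float32))
            d=c["range_z"][int(v),int(u)]
            o,dr=ray(c,ce); R=cv2.Rodrigues(c["rvec"])[0]; X=o+dr[0]*d/(R[2]@dr[0])
            print(nm,n,ce,a,"depth pt",X,"rect@44mm",np.round(r[0],1),np.round(r[1],1),round(r[2],1))
hsv=cv2.cvtColor(t["pixels"],cv2.COLOR_RGB2HSV)
for u,v in((310,200),(334,195),(360,212)): print(hsv[v,u])
E
```

```text
top red [154.6528 140.5347] 144 depth pt [0.667  0.3444 0.0427] rect@44mm [666.6 344.6] [53.6 47.8] 24.6
top red [203.9939 147.863 ] 489 depth pt [0.651  0.1999 0.0054] rect@44mm [644.7 192.3] [66.7 70.3] 89.8
top red [174.8746 215.4734] 319 depth pt [0.4395 0.2757 0.0474] rect@44mm [439.8 276.9] [56. 56.] 14.1
scn red [359.7704 255.5407] 270 depth pt [0.4431 0.2777 0.0439] rect@44mm [442.3 276.8] [52.9 55.8] 13.2
scn red [325.4107 263.7679] 56 depth pt [0.5446 0.2689 0.0584] rect@44mm [533.5 256.4] [30.4 16.9] 52.1
scn red [272.8803 280.3197] 610 depth pt [0.6477 0.1987 0.0049] rect@44mm [669.3 234.4] [69.3 69. ] 89.1
top green [226.5835 148.0824] 425 depth pt [0.6495 0.129  0.0083] rect@44mm [641.4 123.1] [60.6 63.9] 89.8
top green [245.0655 188.9673] 275 depth pt [0.519  0.0666 0.0468] rect@44mm [519.5  66.8] [53.6 53.4] 6.4
scn green [287.6833 226.3   ] 120 depth pt [0.5194 0.0717 0.0426] rect@44mm [519.2  69.7] [50.1 45.4] 7.1
scn green [257.7835 263.9085] 328 depth pt [0.6464 0.1231 0.0031] rect@44mm [669.1 165.5] [52.6 56.3] 88.8
top white [249.6695 149.0621] 354 depth pt [0.6
[... 693 characters left out ...]
.5] 0.1
scn blue [314.5034 217.0134] 149 depth pt [0.4318 0.0777 0.0445] rect@44mm [430.1  75.1] [50.8 51.7] 86.3
scn blue [233.797  236.8835] 266 depth pt [ 0.6426 -0.0189  0.0013] rect@44mm [666.8  34.5] [53.5 58.3] 89.2
top yellow [294.3047 149.8359] 512 depth pt [ 0.6453 -0.0804  0.0013] rect@44mm [638.2 -78.7] [65.9 69.8] 89.9
top yellow [207.8609 217.6243] 338 depth pt [0.4336 0.1774 0.0426] rect@44mm [433.9 178.3] [56.5 57. ] 0.7
scn yellow [223.4086 224.897 ] 301 depth pt [ 0.6417 -0.0874  0.003 ] rect@44mm [665.1 -31.8] [60.2 67.3] 89.6
scn yellow [336.1959 235.2367] 245 depth pt [0.4375 0.1804 0.0448] rect@44mm [435.5 177.7] [55.1 59.1] 3.7
[ 16 144 165]
[ 16 146 182]
[ 17 150 156]
```

Run:
```python
from h import *
np.set_printoptions(precision=4,suppress=True)
t,s=load("top"),load("scene")
roiT=lambda u,v:150<u<320 and 130<v<245
for n in("red","green","white","blue","yellow"):
    tb=[b for b in blobs(t,n) if roiT(*b[0]) and b[0][0]>165]; sb=[b for b in blobs(s,n) if 200<b[0][0]<400 and 195<b[0][1]<300]
    for b in tb:
        z=.044 if b[0][1]>175 else .009
        c0=[np.array(cv2.minAreaRect((plane(c,k[:,0,:],z)[:,:2]*1000).astype(np.float32))[0])/1000 for c,k in((t,b[2]),)][0]
        best=min(sb,key=lambda q:np.linalg.norm(plane(s,q[0],z)[0,:2]-c0))
        cs=cv2.minAreaRect((plane(s,best[2][:,0,:],z)[:,:2]*1000).astype(np.float32))
        X,e=tri(t,project(t,[*c0,z])[0],s,project(s,[cs[0][0]/1000,cs[0][1]/1000,z])[0])
        print(n,z,"top",c0,"scene",np.array(cs[0])/1000,"tri",X,"gap",e)
def tray(c):
    h=cv2.cvtColor(c["pixels"],cv2.COLOR_RGB2HSV); m=cv2.inRange(h,(11,70,70),(21,255,255))
    n,l,st,ce=cv2.connectedComponentsWithStats(m); g=project(c,[.54,-.2,.01])[0]
    i=1+np.argmin([np.linalg.norm(q-g)+(1e3 if a[4]<300 else 0) for q,a in zip(ce[1:],st[1:])])
    k=cv2.findContours((l==i).astype(np.uint8),0,1)[0][0]
    return cv2.minAreaRect((plane(c,k[:,0,:],.01)[:,:2]*1000).astype(np.float32)),ce[i]
for c in(t,s): print(tray(c))
print(tri(t,tray(t)[1],s,tray(s)[1]))
```

```text
red 0.009 top [0.6515 0.1993] scene [0.6494 0.2012] tri [0.6504 0.2001 0.0087] gap 0.002803266956194384
red 0.044 top [0.4398 0.2769] scene [0.4423 0.2768] tri [0.4405 0.2765 0.043 ] gap 0.0019739195082860597
green 0.009 top [0.6482 0.1281] scene [0.6492 0.1285] tri [0.6486 0.128  0.0083] gap 0.0007110173863508517
green 0.044 top [0.5195 0.0668] scene [0.5192 0.0697] tri [0.5189 0.0675 0.0426] gap 0.0019379846719699636
white 0.009 top [0.6449 0.058 ] scene [0.6468 0.059 ] tri [0.6456 0.0578 0.0077] gap 0.0010884009265703062
white 0.044 top [0.5284 0.1648] scene [0.5282 0.166 ] tri [0.5281 0.1652 0.0434] gap 0.0008342680984187179
blue 0.009 top [ 0.6449 -0.0086] scene [ 0.6468 -0.0099] tri [ 0.6459 -0.0091  0.009 ] gap 0.002285535252445836
blue 0.044 top [0.4298 0.0709] scene [0.4301 0.0751] tri [0.429  0.0718 0.0418] gap 0.0022446636715178826
yellow 0.009 top [ 0.6449 -0.0793] scene [ 0.645  -0.0799] tri [ 0.645  -0.0794  0.0092] gap 0.0003790062757709081
yellow 0.044 top [0.4339 0.1783] scene [0.4355 0.1777] tri [0.4345 0.1778 0.0437] gap 0.0016721143441318204
(((477.0338439941406, -197.18032836914062), (85.57974243164062, 229.49411010742188), 0.07108517736196518), array([332.1137, 203.9027]))
(((479.6871337890625, -188.36532592773438), (236.99073791503906, 89.3499526977539), 89.11009979248047), array([255.4699, 195.1237]))
(array([ 0.4749, -0.1948, -0.0005]), np.float64(0.006937540268803626))
```

Heights check out: lid tops are at about 0.043 m and dish rims at about 0.009 m. The tray is centred near (0.477,-0.196). I'll start with red: turn to its yaw of 14° and travel.

Request:
jog_arm --pt "0 0 0.0365 0 0 0 75" --pt "0 0 0.0365 0 0 0 75" --pt "0 0 0.0365 0 0 0 75" --pt "0 0 0.0365 0 0 0 75" --pt "0 0 0.0365 0 0 0 75" --pt "0 0 0.0365 0 0 0 75" --pt "0 0 0.0365 0 0 0 75" --pt "0 0 0.0365 0 0 0 75" --pt "0 0 0.0365 0 0 0 75" --pt "0 0 0 -0.276 0.1665 0 75" --pt "0 0 0 -0.276 0.1665 0 75" --pt "0 0 0 -0.276 0.1665 0 75" --grip_force 20

```text
time_s: 1.1
tcp_pos: [0.2495, 0.4672, 0.2243]
tool_rot: [0.615, 0.789, -0.001, 0.0]
ft_force: [1.1, -0.2, -0.5]
grip_width: 0.0748
gripper_force: 0.0
```

Request:
jog_arm --pt "0 0 0 -0.276 0.1665 0 75" --pt "0 0 0 -0.276 0.1665 0 75" --pt "0 0 0 -0.276 0.1665 0 75" --pt "0 0 0 -0.276 0.1665 0 75" --pt "0 0 0 -0.276 0.1665 0 75" --pt "0 0 0 -0.276 0.1665 0 75" --pt "0 0 0 -0.276 0.1665 0 75" --pt "0 0 0 0 0 0.3 75" --pt "0 0 0 0 0 0.3 75" --pt "0 0 0 0 0 0.25 75" --pt "0 0 0 0 0 0 75" --pt "0 0 0 0 0 0 75"

```text
time_s: 2.1
tcp_pos: [0.4402, 0.2765, 0.122]
tool_rot: [0.616, 0.788, -0.002, -0.001]
ft_force: [-0.6, -0.9, 1.5]
grip_width: 0.075
gripper_force: 0.0
```

Request:
jog_arm --pt "0 0 0 0 0 0.25 75" --pt "0 0 0 0 0 0.25 75" --pt "0 0 0 0 0 0.16 75" --pt "0 0 0 0 0 0.1 75" --pt "0 0 0 0 0 0.05 75" --pt "0 0 0 0 0 0 75" --pt "0 0 0 0 0 0 40" --pt "0 0 0 0 0 0 40" --pt "0 0 0 0 0 0 40" --pt "0 0 0 0 0 0 40" --pt "0 0 0 0 0 0 40" --pt "0 0 0 0 0 0 40"

```text
time_s: 3.1
tcp_pos: [0.4413, 0.2773, 0.0267]
tool_rot: [0.616, 0.788, 0.001, 0.0]
ft_force: [-1.0, -0.6, 6.2]
grip_width: 0.0499
gripper_force: 20.0
```

Request:
jog_arm --pt "0 0 0 0 0 0 40" --pt "0 0 0 0 0 -0.1 40" --pt "0 0 0 0 0 -0.15 40" --pt "0 0 0 0 0 -0.2 40" --pt "0 0 0 0 0 -0.2 40" --pt "0 0 0 0 0 -0.15 40" --pt "0 0 0 0 0 0 40" --pt "0 0 0 0 0 0 40" --pt "0 0 0 0 0 0 40" --pt "0 0 0 0 0 0 40" --pt "0 0 0 0 0 0 40" --pt "0 0 0 0 0 0 40"

```text
time_s: 4.1
tcp_pos: [0.4405, 0.2768, 0.1207]
tool_rot: [0.616, 0.788, -0.001, -0.0]
ft_force: [0.4, -0.4, 0.2]
grip_width: 0.0497
gripper_force: 20.0
```

```bash
python3 -c "
from h import *
o=robot.get_obs(); print(np.round(o['ft_force'],2),np.round(o['joint_torque'],2),o['tcp_pos'])"
```

```text
[ 0.4  -0.36  0.18] [-0.000e+00 -3.860e+01 -1.996e+01  7.000e-02  2.000e-02 -0.000e+00] [0.44047459 0.27679084 0.12068788]
```

Request:
jog_arm --pt "0 0 0 0 0 0 40" --pt "0 0 0 0 0 0 40" --pt "0 0 0 0 0 0 40"

```text
time_s: 4.35
tcp_pos: [0.4409, 0.2771, 0.1215]
tool_rot: [0.616, 0.788, -0.0, -0.0]
ft_force: [-0.5, 0.8, -1.2]
grip_width: 0.0497
gripper_force: 20.0
```

Run:
```python
from h import *
F=[]
for i in range(6):
    c=vision.read_camera("scene" if i%2 else "top"); o=robot.get_obs(); F.append(o['ft_force']); 
    if i==1: cv2.imwrite("pics/a.png",cv2.resize(c["pixels"][150:330,200:440,::-1],None,fx=3,fy=3))
print(np.round(F,2),o['tcp_pos'],np.round(o['torque'],3))
```

```text
[[-0.06 -0.38 -1.21]
 [-0.01 -0.07 -0.97]
 [-0.38 -1.11  0.04]
 [-0.1  -0.5  -1.04]
 [-0.21  0.67 -0.19]
 [ 0.78  0.02 -1.46]] [0.4409798  0.27710057 0.12182542] [-0.089  0.072  0.045]
```

View pics/a.png

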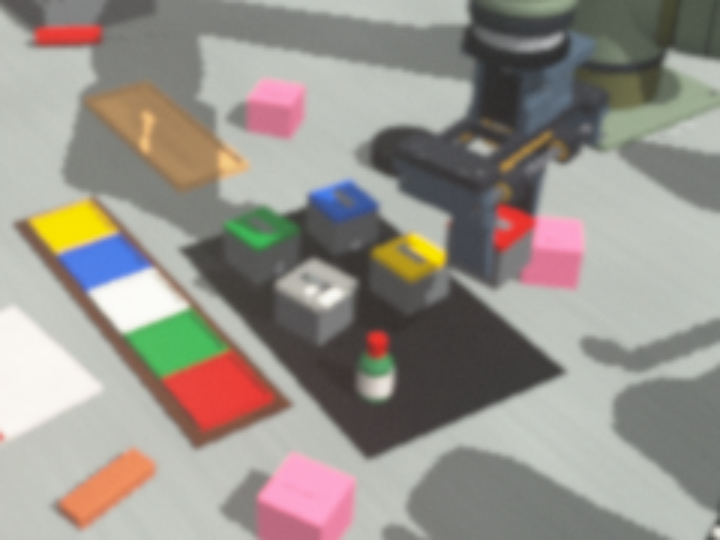

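The picture shows the red case held upright between the fingers, near crop (505,240). The mean force is about -0.75 N, so red is empty and goes to the red dish.

Request:
jog_arm --pt "0 0 0.039 0 0 0 40" --pt "0 0 0.039 0 0 0 40" --pt "0 0 0 -0.0935 0.249 0 40" --pt "0 0 0 -0.0935 0.249 0 40" --pt "0 0 0 -0.0935 0.249 0 40" --pt "0 0 0 -0.0935 0.249 0 40" --pt "0 0 0 -0.0935 0.249 0 40" --pt "0 0 0 -0.0935 0.249 0 40" --pt "0 0 0 -0.0935 0.249 0 40" --pt "0 0 0 0 0 0.2 40" --pt "0 0 0 0 0 0.1 40" --pt "0 0 0 0 0 0 40"

```text
time_s: 5.65
tcp_pos: [0.6471, 0.1974, 0.0816]
tool_rot: [0.708, 0.707, -0.004, -0.002]
ft_force: [-0.7, 0.1, 0.0]
grip_width: 0.0499
gripper_force: 20.0
```

```bash
cat > look.py <<'E'
from h import *
import sys
np.set_printoptions(precision=4,suppress=True)
F=[]
for i in range(int(sys.argv[1])):
    c=vision.read_camera("scene" if i%2 else "top"); np.savez("scene1" if i%2 else "top1",**c); F.append(robot.get_obs()['ft_force'])
o=robot.get_obs(); q=o['tool_rot']
print("F",np.mean(F,0),"sd",np.std(F,0)[2],"tcp",o['tcp_pos'],"phi",np.degrees(np.arctan2(q[1]**2-q[0]**2,2*q[0]*q[1])),"tilt",q[2:],"t",o['time_s'])
E
python3 look.py 2
python3 - <<'E'
from h import *
c=load("scene1"); cv2.imwrite("pics/b.png",cv2.resize(c["pixels"][190:340,200:400,::-1],None,fx=3.5,fy=3.5))
E
```

```text
F [ 0.0455  0.5442 -0.6888] sd 0.17160703170667552 tcp [0.6487 0.1986 0.085 ] phi -0.0239299563344517 tilt [-0.0011 -0.0008] t 5.75
```

View pics/b.png

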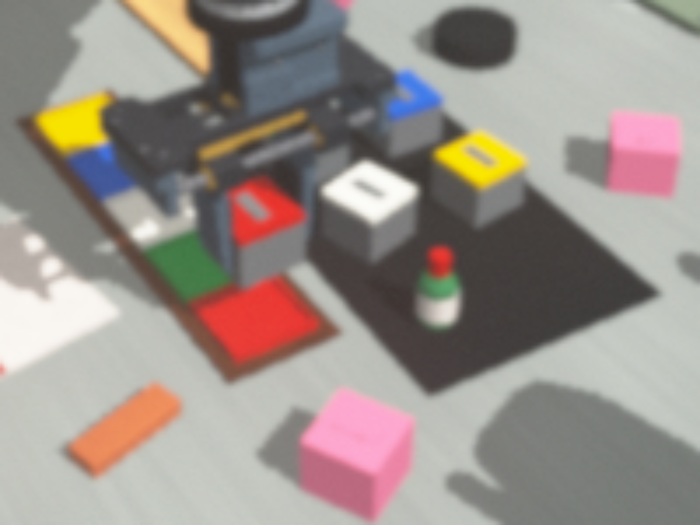

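The red case hangs upright over the red dish, with its lid at crop (265,210) and the dish at (262,315). I'll lower it, release and rise.

Request:
jog_arm --pt "0 0 0 0 0.01 0.15 40" --pt "0 0 0 0 0 0.15 40" --pt "0 0 0 0 0 0.08 40" --pt "0 0 0 0 0 0.04 40" --pt "0 0 0 0 0 0.02 40" --pt "0 0 0 0 0 0 40" --pt "0 0 0 0 0 0 40" --pt "0 0 0 0 0 0 40"

```text
time_s: 6.42
tcp_pos: [0.6519, 0.1986, 0.0341]
tool_rot: [0.707, 0.707, 0.001, 0.0]
ft_force: [0.5, -0.2, -0.4]
grip_width: 0.0498
gripper_force: 20.0
```

Request:
jog_arm --pt "0 0 0 0 0 0 70" --pt "0 0 0 0 0 0 70" --pt "0 0 0 0 0 0 70" --pt "0 0 0 0 0 -0.1 70" --pt "0 0 0 0 0 -0.2 70" --pt "0 0 0 0 0 -0.25 70" --pt "0 0 0 0 0 -0.25 70" --pt "0 0 0 0 0 -0.05 70" --pt "0 0 0 0 0 0 70"

```text
time_s: 7.17
tcp_pos: [0.6531, 0.1989, 0.1392]
tool_rot: [0.707, 0.707, 0.003, 0.002]
ft_force: [-0.3, 0.4, 0.6]
grip_width: 0.0701
gripper_force: 0.0
```

```bash
python3 look.py 6
```

```text
F [-0.2614 -0.1407 -0.4225] sd 0.48772585926358364 tcp [0.6504 0.1981 0.1332] phi -0.059117617131187544 tilt [-0.0014 -0.0008] t 7.4667
```

Request:
jog_arm --pt "0 0 0 -0.0683 -0.2546 0 75" --pt "0 0 0 -0.0683 -0.2546 0 75" --pt "0 0 0 -0.0683 -0.2546 0 75" --pt "0 0 0 -0.0683 -0.2546 0 75" --pt "0 0 -0.039 0 0 0 75" --pt "0 0 -0.039 0 0 0.1 75" --pt "0 0 0 0 0 0.15 75" --pt "0 0 0 0 0 0 75" --pt "0 0 0 0 0 0 75" --pt "0 0 0 0 0 0 75"

```text
time_s: 8.3
tcp_pos: [0.5292, 0.1658, 0.105]
tool_rot: [0.616, 0.788, -0.0, -0.0]
ft_force: [0.0, -0.2, 0.4]
grip_width: 0.0749
gripper_force: 0.0
```

```bash
python3 look.py 2
python3 - <<'E'
from h import *
for n,z in(("top1",0),("scene1",0)):
    c=load(n)
    for name in("red","white","green","blue","yellow"):
        for ce,a,k in blobs(c,name):
            for zz in(.044,.048):
                P=plane(c,k[:,0,:],zz)[:,:2]; r=cv2.minAreaRect((P*1000).astype(np.float32))
                if 35<min(r[1]) and max(r[1])<62 and .38<r[0][0]/1000<.68 and -.1<r[0][1]/1000<.29: print(n,name,zz,np.round(r[0]),np.round(r[1]),round(r[2]))
E
```

```text
F [-0.2237  0.0906  0.4453] sd 0.07870631839472969 tcp [0.5296 0.1659 0.1055] phi 13.968695458296777 tilt [0.0005 0.0003] t 8.4
top1 white 0.044 [641.  56.] [60. 58.] 90
top1 white 0.048 [640.  56.] [60. 58.] 90
top1 green 0.044 [519.  67.] [54. 54.] 1
top1 green 0.048 [519.  67.] [54. 54.] 1
top1 blue 0.044 [429.  72.] [57. 55.] 86
top1 blue 0.048 [429.  71.] [56. 55.] 86
scene1 red 0.044 [652. 196.] [50. 55.] 0
scene1 red 0.048 [655. 200.] [50. 55.] 0
scene1 white 0.044 [528. 166.] [56. 59.] 14
scene1 white 0.048 [531. 170.] [56. 59.] 14
scene1 blue 0.044 [668.  35.] [56. 53.] 1
scene1 blue 0.048 [671.  40.] [56. 53.] 1
scene1 yellow 0.044 [436. 178.] [55. 59.] 5
scene1 yellow 0.048 [440. 182.] [55. 59.] 5
```

Request:
jog_arm --pt "0 0 0 0 0 0.2 75" --pt "0 0 0 0 0 0.2 75" --pt "0 0 0 0 -0.01 0.14 75" --pt "0 0 0 0 0 0.08 75" --pt "0 0 0 0 0 0.04 75" --pt "0 0 0 0 0 0 75" --pt "0 0 0 0 0 0 40" --pt "0 0 0 0 0 0 40" --pt "0 0 0 0 0 0 40" --pt "0 0 0 0 0 0 40" --pt "0 0 0 0 0 0 40"

```text
time_s: 9.32
tcp_pos: [0.5283, 0.1655, 0.0265]
tool_rot: [0.616, 0.788, 0.001, 0.0]
ft_force: [0.4, -0.3, 2.9]
grip_width: 0.0498
gripper_force: 20.0
```

Request:
jog_arm --pt "0 0 0 0 0 -0.1 40" --pt "0 0 0 0 0 -0.15 40" --pt "0 0 0 0 0 -0.2 40" --pt "0 0 0 0 0 -0.2 40" --pt "0 0 0 0 0 -0.15 40" --pt "0 0 0.039 0 0 0 40" --pt "0 0 0.039 0 0 0 40" --pt "0 0 0 0 0 0 40" --pt "0 0 0 0 0 0 40" --pt "0 0 0 0 0 0 40" --pt "0 0 0 0 0 0 40"

```text
time_s: 10.23
tcp_pos: [0.5276, 0.1653, 0.1215]
tool_rot: [0.707, 0.707, -0.0, -0.0]
ft_force: [-0.7, -0.1, -0.9]
grip_width: 0.0502
gripper_force: 20.0
```

```bash
python3 look.py 6
```

```text
F [ 0.0742 -0.1695 -0.4353] sd 0.5218146354060468 tcp [0.5278 0.1654 0.1216] phi -0.04034860478087583 tilt [-0.0001 -0.0001] t 10.5333
```

White also reads as empty, so it goes to the white dish.

Request:
jog_arm --pt "0 0 0 -0.1773 0.1978 0 40" --pt "0 0 0 -0.1773 0.1978 0 40" --pt "0 0 0 -0.1773 0.1978 0 40" --pt "0 0 0 -0.1773 0.1978 0 40" --pt "0 0 0 -0.1773 0.1978 0 40" --pt "0 0 0 0 0 0.15 40" --pt "0 0 0 0 0 0.2 40" --pt "0 0 0 0 0 0.2 40" --pt "0 0 0 0 0 0 40" --pt "0 0 0 0 0 0 40" --pt "0 0 0 0 0 0 40" --pt "0 0 0 0 0 0 40"

```text
time_s: 11.53
tcp_pos: [0.6477, 0.0592, 0.0577]
tool_rot: [0.707, 0.707, 0.001, 0.001]
ft_force: [-0.2, 0.4, -0.7]
grip_width: 0.0502
gripper_force: 20.0
```

```bash
python3 look.py 4
python3 - <<'E'
from h import *
for n in("top1","scene1"):
    c=load(n)
    for name in("red","white"):
        for ce,a,k in blobs(c,name):
            for zz in(.048,):
                P=plane(c,k[:,0,:],zz)[:,:2]; r=cv2.minAreaRect((P*1000).astype(np.float32))
                if .6<r[0][0]/1000<.68 and -.1<r[0][1]/1000<.29: print(n,name,zz,ce,np.round(r[0]),np.round(r[1]),round(r[2]))
c=load("top1"); cv2.imwrite("pics/c.png",cv2.resize(c["pixels"][120:240,150:390,::-1],None,fx=3,fy=3))
E
```

```text
F [ 0.0061 -0.2234 -0.3628] sd 0.5601319949208525 tcp [0.647 0.059 0.057] phi -0.04747376684655184 tilt [0.0008 0.0006] t 11.7333
top1 red 0.048 [196.53216374 146.5380117 ] [645. 213.] [73. 24.] 1
scene1 red 0.048 [270.89416058 268.58029197] [655. 200.] [50. 55.] 0
scene1 red 0.048 [277.16778523 286.7114094 ] [672. 255.] [37. 68.] 85
scene1 white 0.048 [245.65567766 228.82417582] [625.  16.] [95. 53.] 80
scene1 white 0.048 [246.5106383 251.9964539] [670. 108.] [64. 59.] 0
```

View pics/c.png

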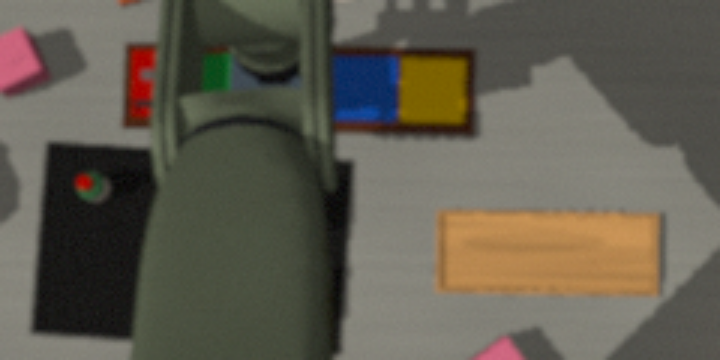

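The arm hides the rack from above. The bottle at crop (90,186) is untouched and the tray at (550,252) is clear. I'll lower white.

Request:
jog_arm --pt "0 0 0 0 0 0.1 40" --pt "0 0 0 0 0 0.08 40" --pt "0 0 0 0 0 0.04 40" --pt "0 0 0 0 0 0 40" --pt "0 0 0 0 0 0 40" --pt "0 0 0 0 0 0 40"

```text
time_s: 12.23
tcp_pos: [0.6459, 0.0589, 0.0292]
tool_rot: [0.707, 0.707, -0.0, -0.0]
ft_force: [-2.0, -0.3, 4.4]
grip_width: 0.0497
gripper_force: 20.0
```

Request:
jog_arm --pt "0 0 0 0 0 0 70" --pt "0 0 0 0 0 0 70" --pt "0 0 0 0 0 0 70" --pt "0 0 0 0 0 -0.1 70" --pt "0 0 0 0 0 -0.2 70" --pt "0 0 0 0 0 -0.25 70" --pt "0 0 0 0 0 -0.15 70" --pt "0 0 0 0 0 -0.05 70" --pt "0 0 0 0 0 0 70" --pt "0 0 0 0 0 0 70"

```text
time_s: 13.07
tcp_pos: [0.6459, 0.0588, 0.1189]
tool_rot: [0.707, 0.707, -0.0, -0.0]
ft_force: [-0.5, 0.6, 0.2]
grip_width: 0.0701
gripper_force: 0.0
```

```bash
python3 look.py 2
```

```text
F [-0.2569  0.5737 -0.5689] sd 0.6077096484667168 tcp [0.6453 0.0588 0.1177] phi -0.05982633850375546 tilt [-0.0012 -0.0011] t 13.1667
```

Request:
jog_arm --pt "0 0 0 0.018 -0.2635 0 72" --pt "0 0 0 0.018 -0.2635 0 72" --pt "0 0 0 0.018 -0.2635 0 72" --pt "0 0 0 0.018 -0.2635 0 72" --pt "0 0 -0.028 0 0 0.15 72" --pt "0 0 0 0 0 0 72" --pt "0 0 0 0 0 0 72" --pt "0 0 0 0 0 0 72" --pt "0 0 0 0 0 0 72"

```text
time_s: 13.92
tcp_pos: [0.5212, 0.0677, 0.1015]
tool_rot: [0.676, 0.737, 0.0, 0.0]
ft_force: [-0.4, -0.3, 0.7]
grip_width: 0.0719
gripper_force: 0.0
```

```bash
python3 look.py 2
```

```text
F [ 0.584  -0.3324 -0.1828] sd 0.0838251466072083 tcp [0.521  0.0676 0.1016] phi 4.930417315901358 tilt [0.0004 0.0003] t 14.0167
```

Request:
jog_arm --pt "0 0 0 0 -0.017 0.2 72" --pt "0 0 0 0 0 0.2 72" --pt "0 0 0 0 0 0.12 72" --pt "0 0 0 0 0 0.07 72" --pt "0 0 0 0 0 0.027 72" --pt "0 0 0 0 0 0 72" --pt "0 0 0 0 0 0 40" --pt "0 0 0 0 0 0 40" --pt "0 0 0 0 0 0 40" --pt "0 0 0 0 0 0 40" --pt "0 0 0 0 0 0 40"

```text
time_s: 14.93
tcp_pos: [0.5185, 0.0676, 0.0281]
tool_rot: [0.676, 0.737, 0.001, 0.001]
ft_force: [-0.2, -0.5, 3.9]
grip_width: 0.0502
gripper_force: 20.0
```

Request:
jog_arm --pt "0 0 0 0 0 -0.1 40" --pt "0 0 0 0 0 -0.15 40" --pt "0 0 0 0 0 -0.2 40" --pt "0 0 0 0 0 -0.2 40" --pt "0 0 0 0 0 -0.15 40" --pt "0 0 0.028 0 0 0 40" --pt "0 0 0 0 0 0 40" --pt "0 0 0 0 0 0 40" --pt "0 0 0 0 0 0 40" --pt "0 0 0 0 0 0 40"

```text
time_s: 15.77
tcp_pos: [0.5171, 0.0674, 0.1223]
tool_rot: [0.707, 0.707, -0.001, -0.001]
ft_force: [0.1, -0.2, -2.8]
grip_width: 0.0501
gripper_force: 20.0
```

```bash
python3 look.py 6
```

```text
F [ 0.0892  0.3838 -2.4436] sd 0.5302987293359709 tcp [0.5178 0.0675 0.1231] phi -0.047220108012462396 tilt [-0.0001 -0.0002] t 16.0667
```

Green reads -2.4 N, so it is full and goes to the far end of the tray.

Request:
jog_arm --pt "0 0 0 -0.15 -0.0186 0 40" --pt "0 0 0 -0.3079 -0.0373 0 40" --pt "0 0 0 -0.3079 -0.0373 0 40" --pt "0 0 0 -0.3079 -0.0373 0 40" --pt "0 0 0 -0.3079 -0.0373 0 40" --pt "0 0 0 -0.3079 -0.0373 0 40" --pt "0 0 0 -0.3079 -0.0373 0 40" --pt "0 0 0 -0.3079 -0.0373 0 40" --pt "0 0 0 -0.3079 -0.0373 0 40" --pt "0 0 0 -0.158 -0.0186 0 40" --pt "0 0 0 0 0 0.1 40" --pt "0 0 0 0 0 0.2 40"

```text
time_s: 17.07
tcp_pos: [0.4792, -0.268, 0.0894]
tool_rot: [0.708, 0.706, 0.001, 0.004]
ft_force: [0.9, 0.1, -3.1]
grip_width: 0.05
gripper_force: 20.0
```

Request:
jog_arm --pt "0 0 0 0 0 0.2 40" --pt "0 0 0 0 0 0 40" --pt "0 0 0 0 0 0 40" --pt "0 0 0 0 0 0 40" --pt "0 0 0 0 0 0 40"

```text
time_s: 17.48
tcp_pos: [0.4785, -0.2655, 0.0648]
tool_rot: [0.707, 0.707, 0.0, 0.002]
ft_force: [-0.9, -0.8, -3.1]
grip_width: 0.0498
gripper_force: 20.0
```

```bash
python3 look.py 2;  python3 - <<'E'
from h import *
np.set_printoptions(precision=4,suppress=True)
t,s=load("top1"),load("scene1")
for n in("red","white","yellow","blue"):
    for nm,c in(("top",t),("scn",s)):
        for ce,a,k in blobs(c,n,60):
            for z in (.048,.01):
                r=cv2.minAreaRect((plane(c,k[:,0,:],z)[:,:2]*1000).astype(np.float32))
                if 380<r[0][0]<690 and -100<r[0][1]<260: print(nm,n,z,a,np.round(r[0],1),np.round(r[1],1),round(r[2],1))
cv2.imwrite("pics/d.png",cv2.resize(np.vstack([t["pixels"][110:240,150:390,::-1],s["pixels"][150:300,190:430,::-1]]),None,fx=2.1,fy=2.1))
E
```

```text
F [-0.4338 -0.0449 -2.1751] sd 0.1733850722343886 tcp [ 0.4782 -0.2654  0.0647] phi -0.04049762597273549 tilt [0.0004 0.0014] t 17.5833
top red 0.048 479 [645.5 191.7] [67.6 73.2] 89.9
top red 0.01 479 [652.9 199.3] [69.6 75.4] 89.9
scn red 0.048 273 [654.5 199.8] [49.9 54.9] 0.0
scn red 0.01 273 [631.9 161.4] [52.9 58.2] 0.0
scn red 0.048 150 [672.2 256.6] [36.8 67.8] 82.1
scn red 0.01 150 [650.7 221.7] [39.  71.9] 82.1
top white 0.048 231 [646.5  60.2] [50.9 45.5] 89.9
top white 0.01 231 [654.   63.8] [52.5 46.9] 89.9
scn white 0.048 125 [670.  108.2] [64.1 58.2] 0.0
scn white 0.01 125 [648.3  64.2] [68.1 61.8] 0.0
top yellow 0.048 512 [637.5 -78.7] [65.7 69.6] 89.9
top yellow 0.01 512 [644.7 -79.3] [67.7 71.7] 89.9
top yellow 0.048 348 [433.6 176.6] [57.6 58. ] 4.8
top yellow 0.01 348 [434.6 183.8] [59.4 59.8] 4.8
scn yellow 0.048 300 [667.2 -27.1] [65.9 61.6] 0.2
scn yellow 0.01 300 [645.3 -79.4] [69.9 65.4] 0.2
scn yellow 0.048 247 [439.6 182.1] [54.6 58.9] 5.0
scn yellow 0.01 247 [403.8 142.6] [58.  62.5] 5.0
top blue 0.048 425 [639.  -10.1] [60.6 59.7] 0.0
top blue 0.01 425 [646.2  -8.6] [62.4 61.6] 0.0
top blue 0.048 318 [429.3  71.5] [56.4 55.3] 85.8
top blue 0.01 318 [430.1  75.5] [58.1 57. ] 85.8
scn blue 0.048 149 [435.4  80.2] [51.2 50.4] 88.2
scn blue 0.01 149 [399.3  34.5] [54.3 53.5] 88.2
scn blue 0.048 115 [669.7  32.5] [38.3 56.9] 88.0
scn blue 0.01 115 [648.  -16.1] [40.6 60.4] 88.0
```

View pics/d.png

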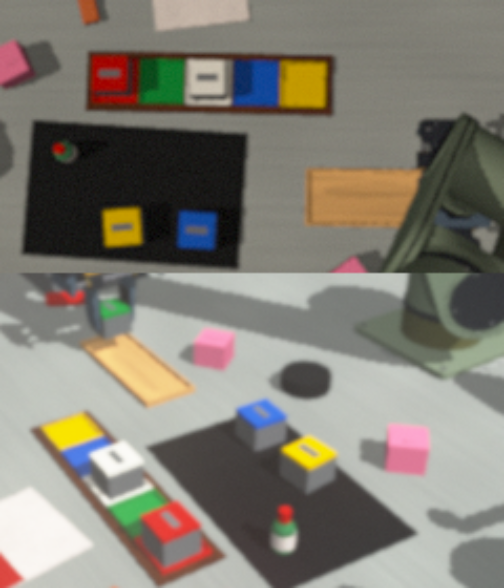

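Red and white stand upright in their dishes (crop (108,74) and (207,77)), yellow and blue remain on the mat, and green hangs over the tray's far end. I'll lower green.

Request:
jog_arm --pt "0 0 0 0 0 0.1 40" --pt "0 0 0 0 0 0.1 40" --pt "0 0 0 0 0 0.06 40" --pt "0 0 0 0 0 0.03 40" --pt "0 0 0 0 0 0 40" --pt "0 0 0 0 0 0 40" --pt "0 0 0 0 0 0 40"

```text
time_s: 18.17
tcp_pos: [0.4776, -0.2651, 0.0294]
tool_rot: [0.707, 0.707, 0.0, 0.0]
ft_force: [-1.9, 0.7, 4.6]
grip_width: 0.0498
gripper_force: 20.0
```

Request:
jog_arm --pt "0 0 0 0 0 0 70" --pt "0 0 0 0 0 0 70" --pt "0 0 0 0 0 0 70" --pt "0 0 0 0 0 -0.1 70" --pt "0 0 0 0 0 -0.2 70" --pt "0 0 0 0 0 -0.25 70" --pt "0 0 0 0 0 -0.15 70" --pt "0 0 0 0 0 -0.05 70" --pt "0 0 0 0 0 0 70"

```text
time_s: 18.92
tcp_pos: [0.4782, -0.2656, 0.1199]
tool_rot: [0.707, 0.707, 0.001, 0.002]
ft_force: [-0.2, -1.1, 0.2]
grip_width: 0.0702
gripper_force: 0.0
```

```bash
python3 look.py 1
```

```text
F [ 0.0624  0.4409 -0.2467] sd 0.0 tcp [ 0.4773 -0.2651  0.1184] phi -0.06157591072343399 tilt [0.0001 0.0003] t 18.9667
```

Request:
jog_arm --pt "0 0 0 0.312 -0.0445 0 72" --pt "0 0 0 0.312 -0.0445 0 72" --pt "0 0 0 0.312 -0.0445 0 72" --pt "0 0 0 0.312 -0.0445 0 72" --pt "0 0 0 0.312 -0.0445 0 72" --pt "0 0 0 0.312 -0.0445 0 72" --pt "0 0 0 0.312 -0.0445 0 72" --pt "0 0 0 0.312 -0.0445 0 72" --pt "0 0 0 0.312 -0.0445 0 72" --pt "0 0 0.017 0 0 0.1 72" --pt "0 0 0 0 0 0 72" --pt "0 0 0 0 0 0 72"

```text
time_s: 19.97
tcp_pos: [0.4281, 0.0719, 0.105]
tool_rot: [0.725, 0.688, -0.002, -0.001]
ft_force: [-0.0, 0.0, -0.1]
grip_width: 0.0723
gripper_force: 0.0
```

Request:
jog_arm --pt "0 0 0 0 0 0 72" --pt "0 0 0 0 0 0 72"

```text
time_s: 20.13
tcp_pos: [0.4297, 0.071, 0.1064]
tool_rot: [0.727, 0.687, -0.0, -0.0]
ft_force: [0.2, 1.5, 0.2]
grip_width: 0.072
gripper_force: 0.0
```

Request:
jog_arm --pt "0 0 0 0 0 0.2 72" --pt "0 0 0 0 0 0.2 72" --pt "0 0 0 0 0 0.15 72" --pt "0 0 0 0 0 0.07 72" --pt "0 0 0 0 0 0.03 72" --pt "0 0 0 0 0 0 72" --pt "0 0 0 0 0 0 40" --pt "0 0 0 0 0 0 40" --pt "0 0 0 0 0 0 40" --pt "0 0 0 0 0 0 40" --pt "0 0 0 0 0 0 40"

```text
time_s: 21.05
tcp_pos: [0.4296, 0.0721, 0.0292]
tool_rot: [0.726, 0.688, 0.0, 0.0]
ft_force: [-1.5, -0.5, 5.9]
grip_width: 0.0499
gripper_force: 20.0
```

Request:
jog_arm --pt "0 0 0 0 0 -0.1 40" --pt "0 0 0 0 0 -0.15 40" --pt "0 0 0 0 0 -0.2 40" --pt "0 0 0 0 0 -0.2 40" --pt "0 0 0 0 0 -0.15 40" --pt "0 0 -0.017 0 0 0 40" --pt "0 0 0 0 0 0 40" --pt "0 0 0 0 0 0 40" --pt "0 0 0 0 0 0 40" --pt "0 0 0 0 0 0 40"

```text
time_s: 21.88
tcp_pos: [0.4289, 0.0719, 0.1237]
tool_rot: [0.708, 0.707, -0.001, -0.001]
ft_force: [0.8, -0.3, -2.0]
grip_width: 0.0502
gripper_force: 20.0
```

```bash
python3 look.py 6
```

```text
F [ 0.0803  0.1187 -2.6764] sd 0.3967552243980392 tcp [0.4295 0.072  0.1243] phi -0.0687978390425545 tilt [-0.0002 -0.0002] t 22.1833
```

Request:
jog_arm --pt "0 0 0 -0.139 0.025 0 40" --pt "0 0 0 -0.278 0.05 0 40" --pt "0 0 0 -0.278 0.05 0 40" --pt "0 0 0 -0.278 0.05 0 40" --pt "0 0 0 -0.278 0.05 0 40" --pt "0 0 0 -0.278 0.05 0 40" --pt "0 0 0 -0.278 0.05 0 40" --pt "0 0 0 -0.278 0.05 0 40" --pt "0 0 0 -0.139 0.025 0 40" --pt "0 0 0 0 0 0.14 40" --pt "0 0 0 0 0 0.2 40" --pt "0 0 0 0 0 0.15 40"

```text
time_s: 23.18
tcp_pos: [0.477, -0.1955, 0.0645]
tool_rot: [0.708, 0.706, -0.0, -0.0]
ft_force: [0.6, 0.0, -3.4]
grip_width: 0.05
gripper_force: 20.0
```

Request:
jog_arm --pt "0 0 0 0 0 0 40" --pt "0 0 0 0 0 0 40" --pt "0 0 0 0 0 0 40" --pt "0 0 0 0 0 0 40" --pt "0 0 0 0 0 0 40"

```text
time_s: 23.6
tcp_pos: [0.4782, -0.1952, 0.0669]
tool_rot: [0.707, 0.707, 0.001, 0.001]
ft_force: [-0.4, 0.2, -1.6]
grip_width: 0.0499
gripper_force: 20.0
```

.0669 → .031 is 0.30 shares.

Request:
jog_arm --pt "0 0 0 0 0 0.1 40" --pt "0 0 0 0 0 0.1 40" --pt "0 0 0 0 0 0.06 40" --pt "0 0 0 0 0 0.04 40" --pt "0 0 0 0 0 0 40" --pt "0 0 0 0 0 0 40" --pt "0 0 0 0 0 0 40"

```text
time_s: 24.18
tcp_pos: [0.4778, -0.1951, 0.0301]
tool_rot: [0.707, 0.707, 0.0, 0.001]
ft_force: [-0.2, -0.7, -2.3]
grip_width: 0.0499
gripper_force: 20.0
```

Request:
jog_arm --pt "0 0 0 0 0 0 70" --pt "0 0 0 0 0 0 70" --pt "0 0 0 0 0 0 70" --pt "0 0 0 0 0 -0.1 70" --pt "0 0 0 0 0 -0.2 70" --pt "0 0 0 0 0 -0.25 70" --pt "0 0 0 0 0 -0.15 70" --pt "0 0 0 0 0 -0.05 70" --pt "0 0 0 0 0 0 70" --pt "0 0 0 0 0 0 70"

```text
time_s: 25.02
tcp_pos: [0.4768, -0.1947, 0.1191]
tool_rot: [0.707, 0.707, -0.0, -0.0]
ft_force: [0.2, -0.2, -1.7]
grip_width: 0.0698
gripper_force: 0.0
```

```bash
python3 look.py 1
```

```text
F [-0.3343 -0.3608 -0.1186] sd 0.0 tcp [ 0.4764 -0.1946  0.1185] phi -0.061567943775009105 tilt [-0.0004 -0.0011] t 25.0667
```

Request:
jog_arm --pt "0 0 0 0.31 -0.0351 0 72" --pt "0 0 0 0.31 -0.0351 0 72" --pt "0 0 0 0.31 -0.0351 0 72" --pt "0 0 0 0.31 -0.0351 0 72" --pt "0 0 0 0.31 -0.0351 0 72" --pt "0 0 0 0.31 -0.0351 0 72" --pt "0 0 0 0.31 -0.0351 0 72" --pt "0 0 0 0.31 -0.0351 0 72" --pt "0 0 0 0.31 -0.0351 0 72" --pt "0 0 0 0.31 -0.0351 0 72" --pt "0 0 -0.022 0 0 0.1 72" --pt "0 0 0 0 0 0 72"

```text
time_s: 26.07
tcp_pos: [0.4331, 0.1782, 0.1049]
tool_rot: [0.681, 0.733, -0.003, -0.001]
ft_force: [-0.1, -0.0, -0.4]
grip_width: 0.0723
gripper_force: 0.0
```

Request:
jog_arm --pt "0 0 0 0 0 0 72" --pt "0 0 0 0 0 0 72" --pt "0 0 0 0 0 0 72"

```text
time_s: 26.32
tcp_pos: [0.4357, 0.1761, 0.1076]
tool_rot: [0.684, 0.73, -0.0, -0.0]
ft_force: [0.4, 0.9, 0.8]
grip_width: 0.0723
gripper_force: 0.0
```

Descending 0.66.

Request:
jog_arm --pt "0 0 0 0.01 -0.01 0.2 72" --pt "0 0 0 0 0 0.2 72" --pt "0 0 0 0 0 0.16 72" --pt "0 0 0 0 0 0.07 72" --pt "0 0 0 0 0 0.03 72" --pt "0 0 0 0 0 0 72" --pt "0 0 0 0 0 0 40" --pt "0 0 0 0 0 0 40" --pt "0 0 0 0 0 0 40" --pt "0 0 0 0 0 0 40" --pt "0 0 0 0 0 0 40"

```text
time_s: 27.23
tcp_pos: [0.4342, 0.1783, 0.0292]
tool_rot: [0.683, 0.731, 0.0, -0.0]
ft_force: [-2.4, 0.1, 6.9]
grip_width: 0.0499
gripper_force: 20.0
```

Request:
jog_arm --pt "0 0 0 0 0 -0.1 40" --pt "0 0 0 0 0 -0.15 40" --pt "0 0 0 0 0 -0.2 40" --pt "0 0 0 0 0 -0.2 40" --pt "0 0 0 0 0 -0.15 40" --pt "0 0 0.022 0 0 0 40" --pt "0 0 0 0 0 0 40" --pt "0 0 0 0 0 0 40" --pt "0 0 0 0 0 0 40" --pt "0 0 0 0 0 0 40"

```text
time_s: 28.07
tcp_pos: [0.4337, 0.178, 0.1237]
tool_rot: [0.707, 0.707, -0.001, -0.0]
ft_force: [-0.9, -0.3, -3.0]
grip_width: 0.0498
gripper_force: 20.0
```

```bash
python3 look.py 6
```

```text
F [-0.233  -0.2756 -2.6179] sd 0.28020498317396386 tcp [0.4342 0.1782 0.1243] phi -0.05050689417329479 tilt [-0.0002 -0.0001] t 28.3667
```

Yellow is full too, which makes three full and two empty. It goes to the near end of the tray.

Request:
jog_arm --pt "0 0 0 -0.141 0.02 0 40" --pt "0 0 0 -0.2817 0.0401 0 40" --pt "0 0 0 -0.2817 0.0401 0 40" --pt "0 0 0 -0.2817 0.0401 0 40" --pt "0 0 0 -0.2817 0.0401 0 40" --pt "0 0 0 -0.2817 0.0401 0 40" --pt "0 0 0 -0.2817 0.0401 0 40" --pt "0 0 0 -0.2817 0.0401 0 40" --pt "0 0 0 -0.2817 0.0401 0 40" --pt "0 0 0 -0.141 0.02 0 40" --pt "0 0 0 0 0 0.14 40" --pt "0 0 0 0 0 0.15 40"

```text
time_s: 29.37
tcp_pos: [0.4786, -0.1279, 0.0902]
tool_rot: [0.708, 0.706, 0.001, 0.002]
ft_force: [-0.3, 0.5, -2.3]
grip_width: 0.05
gripper_force: 20.0
```

Request:
jog_arm --pt "0 0 0 0 0 0.2 40" --pt "0 0 0 0 0 0 40" --pt "0 0 0 0 0 0 40" --pt "0 0 0 0 0 0 40" --pt "0 0 0 0 0 0 40" --pt "0 0 0 0 0 0 40"

```text
time_s: 29.87
tcp_pos: [0.4782, -0.1262, 0.067]
tool_rot: [0.707, 0.707, 0.001, 0.001]
ft_force: [-0.5, -0.0, -2.4]
grip_width: 0.0503
gripper_force: 20.0
```

Request:
jog_arm --pt "0 0 0 0 0 0.1 40" --pt "0 0 0 0 0 0.1 40" --pt "0 0 0 0 0 0.06 40" --pt "0 0 0 0 0 0.04 40" --pt "0 0 0 0 0 0 40" --pt "0 0 0 0 0 0 40" --pt "0 0 0 0 0 0 40"

```text
time_s: 30.45
tcp_pos: [0.4777, -0.1262, 0.0301]
tool_rot: [0.707, 0.707, 0.0, 0.0]
ft_force: [-0.0, 0.1, -1.0]
grip_width: 0.0501
gripper_force: 20.0
```

Request:
jog_arm --pt "0 0 0 0 0 0 70" --pt "0 0 0 0 0 0 70" --pt "0 0 0 0 0 0 70" --pt "0 0 0 0 0 -0.1 70" --pt "0 0 0 0 0 -0.2 70" --pt "0 0 0 0 0 -0.25 70" --pt "0 0 0 0 0 -0.25 70" --pt "0 0 0 0 0 -0.25 70" --pt "0 0 0 0.3 0 -0.2 70" --pt "0 0 0 0.3 0 0 70" --pt "0 0 0 0.3 0 0 70" --pt "0 0 0 0.3 0 0 70"

```text
time_s: 31.45
tcp_pos: [0.4774, 0.0178, 0.1797]
tool_rot: [0.708, 0.706, 0.001, 0.001]
ft_force: [-0.2, -0.5, -1.3]
grip_width: 0.0702
gripper_force: 0.0
```

Request:
jog_arm --pt "0 0 0 0.3 0 0 70" --pt "0 0 0 0.3 -0.2 0 70" --pt "0 0 0 0.3 -0.2 0 70" --pt "0 0 0 0.3 -0.2 0 70" --pt "0 0 0 0.3 0 0 70" --pt "0 0 0 0.3 0 0 70" --pt "0 0 0 0.3 0 0 70" --pt "0 0 0 0.2 0 0 70" --pt "0 0 0 0 0 0 70" --pt "0 0 0 0 0 0 70"

```text
time_s: 32.28
tcp_pos: [0.408, 0.2895, 0.1786]
tool_rot: [0.707, 0.708, -0.0, 0.0]
ft_force: [0.2, -0.7, -0.4]
grip_width: 0.0699
gripper_force: 0.0
```

```bash
python3 look.py 2;  python3 - <<'E'
from h import *
np.set_printoptions(precision=4,suppress=True)
t,s=load("top1"),load("scene1")
for n,z in(("red",.048),("white",.048),("green",.046),("blue",.046),("yellow",.046)):
    for nm,c in(("top",t),("scn",s)):
        for ce,a,k in blobs(c,n,60):
            r=cv2.minAreaRect((plane(c,k[:,0,:],z)[:,:2]*1000).astype(np.float32))
            if 380<r[0][0]<690 and -300<r[0][1]<260: print(nm,n,z,a,np.round(r[0],1),np.round(r[1],1),round(r[2],1))
cv2.imwrite("pics/e.png",cv2.resize(np.vstack([t["pixels"][110:240,150:390,::-1],s["pixels"][150:300,190:430,::-1]]),None,fx=2.1,fy=2.1))
E
```

```text
F [-1.0646 -0.1602 -0.1485] sd 0.3925748690574191 tcp [0.4081 0.2878 0.1787] phi -0.064179503190117 tilt [-0.0005  0.0001] t 32.3833
top red 0.048 483 [645.4 191.8] [67.3 73.1] 89.9
scn red 0.048 273 [654.6 199.8] [50.  54.9] 0.0
scn red 0.048 155 [672.2 254.7] [38.  67.5] 86.4
top white 0.048 231 [646.5  60.2] [50.9 45.5] 89.9
scn white 0.048 118 [669.4 108.4] [57.5 64. ] 88.9
top green 0.046 426 [641.  122.7] [60.5 63.8] 89.8
top green 0.046 194 [ 477.9 -264.2] [41.6 45.1] 0.1
scn green 0.046 170 [669.1 157.4] [58.2 34.1] 2.9
top blue 0.046 427 [637.8 -10. ] [59.9 63.6] 90.0
top blue 0.046 206 [ 476.3 -194.2] [44.5 47.4] 0.1
scn blue 0.046 79 [ 479.1 -190.6] [47.4 49.6] 0.8
scn blue 0.046 117 [667.6  29.7] [57.3 40.8] 2.6
top yellow 0.046 518 [637.9 -78.7] [65.8 69.8] 89.9
top yellow 0.046 268 [ 477.6 -127.7] [50.4 47.6] 90.0
scn yellow 0.046 124 [ 481.1 -122.7] [56.1 50.6] 87.3
scn yellow 0.046 304 [666.2 -29.7] [61.9 66.8] 89.8
```

View pics/e.png

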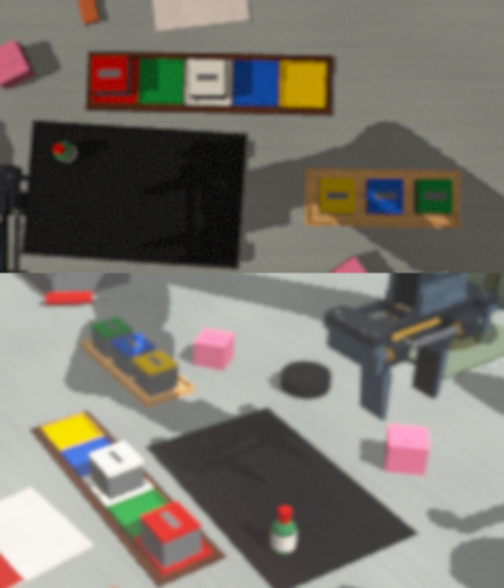

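All five stand upright where they should: yellow, blue and green in the tray (crop (338,196), (385,196), (435,196)), and red and white in their dishes. I'll check from depth that red and white sit flat on the floor before handing in.

Run:
```python
from h import *
np.set_printoptions(precision=4,suppress=True)
A={"top1":[], "scene1":[]}
for i in range(6):
    for n in("top","scene"): A[n+"1"].append(vision.read_camera(n)["range_z"])
for n in A:
    c=load(n); D=np.array(A[n]); D=np.where(D>0,D,np.nan); D=np.nanmean(D,0); R=cv2.Rodrigues(c["rvec"])[0]
    for nm,P,z in(("red",(.651,.199),.048),("white",(.646,.059),.048),("green",(.478,-.265),.046),("blue",(.478,-.195),.046),("yellow",(.478,-.126),.046)):
        g=np.array([(P[0]+a,P[1]+b,z) for a in np.linspace(-.018,.018,9) for b in np.linspace(-.018,.018,9)])
        uv=np.unique(np.round(project(c,g)).astype(int),axis=0); o,d=ray(c,uv)
        X=o+d*(D[uv[:,1],uv[:,0]]/(d@R[2]))[:,None]; X=X[~np.isnan(X).any(1)]
        q=np.linalg.lstsq(np.c_[X[:,:2]-P,np.ones(len(X))],X[:,2],rcond=None)[0]
        print(n,nm,"slopes",q[:2],"z",q[2],len(X))
```

```text
top1 red slopes [0.007  0.0056] z 0.04920203139022084 81
top1 white slopes [-0.0073  0.0017] z 0.04896762598783623 81
top1 green slopes [ 0.0167 -0.0011] z 0.04630071806942176 81
top1 blue slopes [-0.0207  0.0117] z 0.04695569182915224 81
top1 yellow slopes [-0.0069  0.006 ] z 0.04687372624948376 81
scene1 red slopes [0.    0.003] z 0.04801728861061306 81
scene1 white slopes [ 0.0003 -0.0047] z 0.047900809074699034 81
scene1 green slopes [-0.0043  0.0026] z 0.045704685723641544 61
scene1 blue slopes [ 0.0072 -0.0059] z 0.04578863112327181 66
scene1 yellow slopes [ 0.0043 -0.0024] z 0.04565975036239617 69
```

All five are flat and at the expected heights.

```bash
python3 -c "
from plant import sign_off; print(sign_off())"
```

```text
the job is handed in; nothing more can be done
None
```

I handed the job in at about 33 s on the robot's clock: the full green, blue and yellow cases stand in the tray, the empty red and white ones are in their own dishes, and the last images show all five flat and upright, but sign-off gave no verdict.

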